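# Refit the amplifier's push knob

## Task

The volume knob has come off the little desktop amplifier. First switch the amplifier off by turning its rotary power switch clockwise until it clicks over to its other stop; then take the loose knob, turn it so that its D-shaped bore matches the D-shaft (nose over the shaft's flat), push it fully home on the shaft, and keep pressing so that the sprung shaft is held down at the bottom of its travel. The program finishes while holding: fingers still gripping the knob and pressing, never letting go; and leave the mug and the sticky notes where they are.

Things in the scene. Friction and masses are not known exactly. Their poses are not given: they have to be found in the camera images.
- amp: Desktop amplifier, a flat black box 150 (x) x 220 (y) x 45 mm high, dark steel top panel, fixed. Origin: centre of its underside; z up, x from its front edge towards its vents. On the panel, 55 mm either side of the centre along its y axis, stand the rotary power switch and the bare D-shaft; which is on which side varies.
- switch_grip (a point): Rotary power switch: a black bar grip 44 mm long, 14 mm wide, on a low round disc (46 mm across); a pale line marks its pointer end. This point is on its vertical turning axis, 30 mm above the panel; the bar reaches from 10 to 40 mm above the panel. The point turns with the switch: x lies along the bar towards its pointer end, y across it, z up.
- switch (a joint): Angle of the power switch (rad): 0 = on (start), grows as it is turned CLOCKWISE seen from above, to its stop at 1.2 = off. An over-centre spring detent resists with about 0.07 N m at first, falling to nothing half-way (0.6), then snaps it on to the off stop.
- shaft_top (a point): Centre of the upper end of the bare brass D-shaft: upright, 14 mm in diameter, standing 28 mm above the panel, with a flat along one side 2.5 mm from the axis and a 1.5 mm chamfer at the top; a steel nut 21 mm across, 2.5 mm high, round its foot. x points from the axis straight towards the flat, z up. The shaft does not turn.
- shaft (a joint): How far the D-shaft is pressed down (m): 0 = up, stop at 0.005. A spring pushes it up with about 4 N when up, 10 N when fully down.
- knob_center (a point): Loose black volume knob, 60 g, standing on the desk, bore down: a lozenge 50 mm long (x), 28 mm wide (y; flat sides to grip), 37 mm high, with a 9 mm wide nose reaching 33 mm from the axis at its +x end (a pale line on top runs to it). This point: on the knob's axis, 18.5 mm above its underside; x to the nose, z up. Fully home, its underside is 10 mm above the panel, 5 mm with the shaft pressed down.
- knob_seat (a point): Closed end of the knob's bore, on its axis, 18 mm above the underside: meets shaft_top when the knob is fully home. The bore is open below, D-shaped, 16 mm in diameter, 18 mm deep, its flat 3.5 mm from the axis on the nose (+x) side: about 1 mm of play all round on the shaft. Axes as knob_center.
- knob_nose (a point): Tip of the knob's nose, 33 mm from its axis in +x, 17 mm above its underside. Axes as knob_center.
- mug: Mug 92 x 127 x 95 mm, upright; origin under it. Bystander: leave it where it is.
- sticky_notes: Block of sticky notes 77 x 77 x 15 mm; origin centre of its underside. Bystander: leave it where it is. Just behind it is the near, lower corner of the big fixed monitor (at about x 0.65, y 0): swing the arm past on the robot's side, drawn in.
Mind the look-alikes: they are no part of the job. What is shaped like the part that bears knob_center but brown or turquoise is not meant.

How it is judged:
By the outcome, as a careful person would: the job done as asked, in the order asked, and still so for the second after the job is handed in, while the arm keeps its last pose, push and grip.
It also fails if it takes over 56 s, if anything falls off the work surface, if the arm or the gripper's body presses on something with over 40 N, if the wrist force passes 120 N, or if a joint passes its speed limit or range.

## Robot

A 6-joint arm with a two-finger parallel gripper is mounted at the origin on a cart in front of the work surface, level with it; the furniture and walls round the work are solid. World frame = base frame: x ahead of the robot, y to its left, z up, the work surface at z = 0. Lengths are in m, angles in rad, forces in N, time in s.
With the tool pointing down it reaches from about 0.35 to 0.775 m from the base axis. Payload 5.5 kg.
Tool frame: the origin (TCP) lies between the finger pads; the fingertips stand 11 mm ahead of it and the grasp point (between the pads) lies 8 mm behind it (tips_ahead is the distance from the TCP to the fingertips, in m); z points along the fingers, y is the line along which they close (so a half turn about z gives the same grasp; the last joint's range is limited). The gripper opens to 85 mm and grips with 20 to 120 N. Pads are 22 mm wide; open, the fingers measure 114 mm over their backs; the gripper's body (76 mm by 85 mm) begins 54 mm behind the grasp point. The pads swing forward as they close: fully open they stand 13 mm farther back than shut.
Start: joints at [1.127, 0.313, 0.046, 1.304, 0, 1.431], TCP at [0.172, 0.549, 0.242] pointing down, gripper open.
Joint ranges: [-2.76, 2.76], [-0.86, 1.69], [-1.03, 1.26], [-2.2, 2.34], [-1.47, 1.5], [-3.14, 3.14]. Speed limits (rad/s): [2.57, 2.57, 3.14, 3.14, 3.14, 3.14].

## Interface

Orientations are given as a unit quaternion [w, x, y, z].
In Python, from workcell import * gives the robot as it stands. The module is installed in compiled form; this text tells all that it offers.
- The arm moves only by the tool jog_arm, never from a script. Its argument "moves" is a list of rows, each an object with "fingers": the closure, from 0 (fully open) to 1 (shut); "slide": the shift along the tool's x, y, z in mm, a list of three; "angular": the turn, a rotation vector about the tool's x, y, z in degrees, a list of three. A call has 1 to 10 rows; each row is the pose to reach, as a shift and turn from the pose commanded when the call began, along the tool's axes at that moment; what a row does not reach only later rows make up. A row lasts 1/12 s, in which the tool goes at most 41.7 mm and 7.16 degrees, less where a joint would pass 70% of its speed; a pose out of reach is approached as far as the arm can. A call with a gripper value outside its range is refused whole. The fingers move at their own pace and stop on an object; "squeeze" is the grip in N (left out, the last holds). Time passes only in rows, so rows that repeat a pose let the fingers close. It gives the time, the measured TCP pose, the force, the opening and the grip force at its end, in the units of the state.
- get_state(): the state, without advancing time (a new reading comes with each control period).
- read_camera(name): name is "side" or "top"; returns a dict with "color" (384x512x3 uint8, red, green, blue), "fovy" (degrees; the focal length in pixels is half the picture's height over the tangent of half this angle, whatever the lens; pixels are square), "cx", "cy" (the principal point, pixels), "world_from_camera" (4x4, takes a point from camera to world coordinates). Camera axes: x right, y down, z forward; pixel columns grow to the right and rows downward; lengths in m; the calibration is good to about 2 mm. A picture is of the moment at which its call begins. There is no depth.
- hand_in(): hands the job in; it is judged then, once.
Trained networks look in a picture, given as the dict that the camera call returned (one of the last four; its "shot" number tells which), for a name from the list of things; names that differ only in an ending like _2 or _b are one class to them, and where a whole thing is asked for, a point or a joint stands for the part that bears it (a point fixed in the world has none). Each returns a list of dicts, best first, with "p" (0 to 1); they miss things now and then, are a little off and sometimes report something else, mostly with a low value. They report only what shows in the picture. A call takes as long as a camera call. They do not tell look-alikes from the thing itself.
- look_for(target, picture): "point" ([column, row] in pixels, amid what is visible of it).
- tip_of(target, picture): "point" ([column, row] in pixels: a listed point, or the origin of a listed thing).
The state is a dict: "clock": time; "joint_pos": joint angles; "qvel": joint speeds; "tau": joint torques, N m; "tcp_pos": TCP position; "orientation": TCP orientation; "wrist_force": force on the tool from outside, world axes, zero at the start; "ft_torque": the same for the moment, N m; "finger_gap": finger opening in m; "grip_force": force on a finger pad.
Only numpy, scipy, OpenCV 4.12 (cv2) and the standard library are available. Lean on these libraries where they do the work, as an engineer would, in place of code of your own. Each camera call takes 0.05 s, during which the arm holds its last target. There are 200 camera calls.

## Working session

There is one attempt and no reset: what is moved stays moved. The work goes in short steps, Python scripts to look and compute and a tool call to move; the robot and the scene stay as the last step left them, time stands still between calls to the robot, and variables do not carry over. Pictures are saved under pics/ and viewed, at most 10 in all, crops included, and the job is handed in when it is done.

Besides the shell and the picture viewer there is one more tool, called after "Call:" as name(argument=value, ...) on one line, values as JSON. jog_arm: Moves the arm, as the interface text tells. Its arguments: {"type":"object","properties":{"moves":{"type":"array","items":{"type":"object","properties":{"fingers":{"type":"number"},"slide":{"type":"array","items":{"type":"number"}},"angular":{"type":"array","items":{"type":"number"}}}}},"squeeze":{"type":"number"}},"required":["moves"]}

```bash
mkdir -p pics; cat > h.py <<'E'
from workcell import *
import numpy as np, cv2
def f(p): return 192/np.tan(np.radians(p["fovy"])/2)
def ray(p,px):
    T=np.array(p["world_from_camera"]); d=np.array([(px[0]-p["cx"])/f(p),(px[1]-p["cy"])/f(p),1])
    return T[:3,3],T[:3,:3]@d
def at_z(p,px,z):
    o,d=ray(p,px); return o+d*(z-o[2])/d[2]
def tri(a,pa,b,pb):
    o1,d1=ray(a,pa);o2,d2=ray(b,pb)
    A=np.c_[d1,-d2]; s=np.linalg.lstsq(A,o2-o1,rcond=None)[0]
    x,y=o1+d1*s[0],o2+d2*s[1]; return (x+y)/2,np.linalg.norm(x-y)
def proj(p,X):
    T=np.array(p["world_from_camera"]); c=T[:3,:3].T@(np.array(X)-T[:3,3]); return np.array([c[0]/c[2]*f(p)+p["cx"],c[1]/c[2]*f(p)+p["cy"]])
def save(p,name,box=None,k=1):
    im=p["color"][:,:,::-1]
    if box: im=im[box[1]:box[3],box[0]:box[2]]
    cv2.imwrite("pics/"+name,cv2.resize(im,None,fx=k,fy=k,interpolation=cv2.INTER_CUBIC))
E
python3 - <<'E'
from h import *
np.set_printoptions(precision=4,suppress=True)
s=get_state(); print(s["tcp_pos"],s["orientation"],s["clock"])
t=read_camera("top"); sd=read_camera("side")
for p,n in((t,"top"),(sd,"side")):
    save(p,n+"0.png",k=1.5); print(n,p["fovy"],np.array(p["world_from_camera"]))
    for x in ["amp","switch_grip","shaft_top","knob_center","knob_nose","mug","sticky_notes"]:
        print(n,x,[(np.round(d["point"],1).tolist(),round(d["p"],2)) for d in tip_of(x,p)[:4]])
E
```

```text
[0.1718 0.5482 0.2414] [-0.0002  0.1513  0.9885 -0.0009] 0.0
top 52.45705875952091 [[-0.0161 -0.9844  0.1751  0.2364]
 [-0.9995  0.0206  0.0235  0.0468]
 [-0.0267 -0.1746 -0.9843  1.0643]
 [ 0.      0.      0.      1.    ]]
top amp [([330.2, 173.1], 0.83)]
top switch_grip [([354.3, 167.9], 0.58)]
top shaft_top [([313.0, 161.1], 0.39)]
top knob_center [([233.3, 202.4], 0.64), ([212.7, 182.3], 0.54), ([373.5, 242.5], 0.49), ([261.8, 184.0], 0.47)]
top knob_nose [([209.3, 172.8], 0.81), ([244.4, 200.4], 0.67), ([256.5, 190.2], 0.66), ([377.5, 253.4], 0.62)]
top mug [([146.8, 143.1], 0.88)]
top sticky_notes [([265.8, 137.9], 0.73), ([207.0, 183.7], 0.39)]
side 57.36255358990128 [[ 0.8134 -0.3688  0.4498  0.0486]
 [-0.5814 -0.4931  0.6472 -0.5107]
 [-0.0169 -0.7879 -0.6156  0.5979]
 [ 0.      0.      0.      1.    ]]
side amp [([318.7, 248.0], 0.91)]
side switch_grip [([333.6, 242.6], 0.81)]
side shaft_top [([305.4, 213.0], 0.39)]
side knob_center [([225.1, 181.0], 0.82), ([220.1, 200.9], 0.74), ([257.3, 205.2], 0.66), ([273.3, 320.8], 0.58)]
side knob_nose [([265.8, 338.3], 0.87), ([232.6, 202.0], 0.86), ([237.3, 180.9], 0.8), ([244.7, 204.5], 0.67)]
side mug [([229.0, 146.0], 0.78)]
side sticky_notes [([298.3, 196.7], 0.81), ([332.9, 243.2], 0.45)]
```

View pics/top0.png

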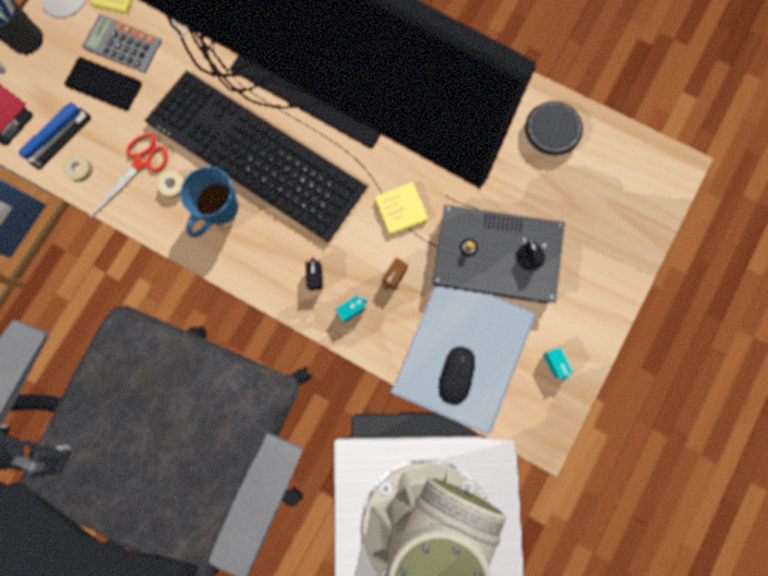

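View pics/side0.png

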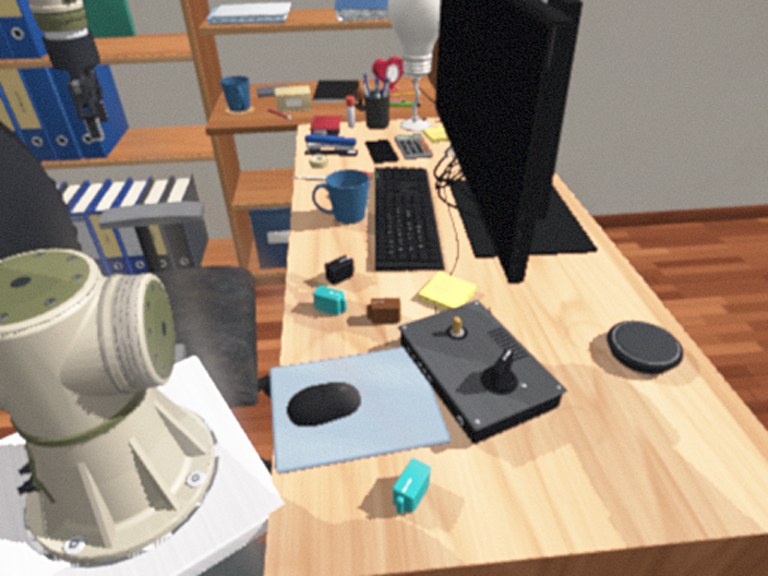

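The black knob is at top (209,182) and side (226,179). The look-alikes are turquoise at top (234,206) and (372,243), brown at (263,183), and the black mouse at (304,250). I choose the black lozenge. The amp has the shaft at top (312,163) and the switch at (353,169).

```bash
python3 - <<'E'
from h import *
np.set_printoptions(precision=4,suppress=True)
t=read_camera("top"); sd=read_camera("side")
def c(p,b,k=8): return cv2.resize(p["color"][b[1]:b[3],b[0]:b[2],::-1],(b[2]*k-b[0]*k,(b[3]-b[1])*k),interpolation=cv2.INTER_CUBIC)
a=np.hstack([c(t,(190,165,230,200)),c(sd,(205,162,245,197))])
b=np.hstack([c(t,(295,145,375,185),5),c(sd,(270,195,350,265),5)[:200]*0]) 
m=np.vstack([a,np.hstack([c(t,(290,140,370,180),4),c(sd,(280,205,360,265),4)[:160]]),])
cv2.imwrite("pics/crop1.png",m)
def best(x,p,near,r=15):
    d=[q for q in tip_of(x,p) if np.hypot(*(np.array(q["point"])-near))<r]
    return np.array(d[0]["point"]) if d else None
for x,n1,n2 in [("knob_center",(211,182),(225,180)),("knob_nose",(209,173),(235,181)),("switch_grip",(354,168),(334,243)),("shaft_top",(313,161),(305,213)),("amp",(330,173),(319,248)),("mug",(147,143),(229,146)),("sticky_notes",(266,138),(298,197))]:
    pa,pb=best(x,t,n1),best(x,sd,n2)
    print(x,pa,pb, *(tri(t,pa,sd,pb) if pa is not None and pb is not None else ()))
# panel corners: manual guesses (top)
for px in [(297,138),(375,146),(370,200),(290,191)]: print("corner",at_z(t,px,.045))
for z,px in [(.045+.028,(312.5,163)),(.075,(354,168)),(.037,(209,182))]: print(at_z(t,px,z))
E
```

```text
knob_center None [225.3 181.8]
knob_nose [211.8 174.6] [234.7 177.1] [0.4681 0.1852 0.0232] 0.002119047662606189
switch_grip None [334.4 241.5]
shaft_top [312.2 163.1] [306.9 212.6] [ 0.4854 -0.0861  0.0702] 0.008579668845048712
amp [331.5 171.1] [319.4 248.2] [ 0.4757 -0.1456  0.0111] 0.00747928561634486
mug [145.4 144.9] [230.  147.3] [ 0.5703  0.38   -0.0089] 0.00942387206195985
sticky_notes [265.7 140.2] [299.7 198.3] [ 0.5756  0.0331 -0.0087] 0.009223447338624454
corner [ 0.5588 -0.0489  0.045 ]
corner [ 0.5313 -0.2572  0.045 ]
corner [ 0.3849 -0.2339  0.045 ]
corner [ 0.4133 -0.0252  0.045 ]
[ 0.4812 -0.0842  0.073 ]
[ 0.465  -0.1903  0.075 ]
[0.4438 0.1913 0.037 ]
```

View pics/crop1.png

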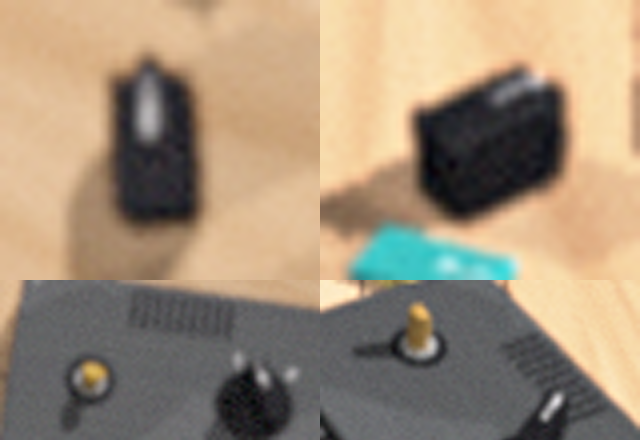

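The crop shows the black knob with its nose and pale line pointing up in the top image (world +x): tip at top px (208.7,172.3), line running to (209,182). The brass shaft is at (312.5,163). I'll do one enhanced look at the switch bar and the shaft flat.

```bash
python3 - <<'E'
from h import *
np.set_printoptions(precision=4,suppress=True)
T=[read_camera("top") for _ in range(6)]; S=[read_camera("side") for _ in range(6)]
at=np.mean([p["color"] for p in T],0)[:,:,::-1]; as_=np.mean([p["color"] for p in S],0)[:,:,::-1]
np.savez("avg.npz",t=at,s=as_)
def c(im,b,k,g=0.5):
    x=255*(np.clip(im[b[1]:b[3],b[0]:b[2]],0,255)/255)**g
    return cv2.resize(x.astype(np.uint8),((b[2]-b[0])*k,(b[3]-b[1])*k),interpolation=cv2.INTER_CUBIC)
r1=np.hstack([c(at,(338,150,372,180),11),c(as_,(320,228,354,258),11)])
r2=np.hstack([c(at,(303,154,320,169),22,1),c(as_,(294,206,311,221),22,1)])
m=np.vstack([r1,r2[:264]]); cv2.imwrite("pics/crop2.png",m); print(m.shape)
t=T[0]
for z,px in [(.037,(208.7,172.3)),(.037,(209,182.2)),(.037,(208.5,173.75))]: print(at_z(t,px,z))
# switch bar prediction for yaw candidates
ax=np.array([.465,-.1935])
for yaw in range(-90,91,30):
    d=np.array([np.cos(np.radians(yaw)),np.sin(np.radians(yaw))])*.022
    X=np.r_[ax+d,.085]; print(yaw,proj(t,X),proj(S[0],X))
print(proj(t,np.r_[ax,.085]),proj(S[0],np.r_[ax,.085]),proj(t,[.480,-.0857,.073]),proj(S[0],[.480,-.0857,.073]))
E
```

```text
(594, 748, 3)
[0.4706 0.1922 0.037 ]
[0.4433 0.1913 0.037 ]
[0.4666 0.1927 0.037 ]
-90 [364.7986 166.882 ] [342.1745 246.1919]
-60 [363.3592 162.731 ] [344.9279 242.9135]
-30 [360.0012 159.7542] [344.7116 238.8614]
0 [355.625  158.7373] [341.683  235.1414]
30 [351.3932 159.9458] [336.713  232.7024]
60 [348.4287 163.0607] [331.0968 232.1314]
90 [347.5248 167.2591] [326.245  233.5603]
[356.1572 167.0706] [334.0497 239.7491] [313.1155 163.4428] [303.2251 212.9966]
```

View pics/crop2.png

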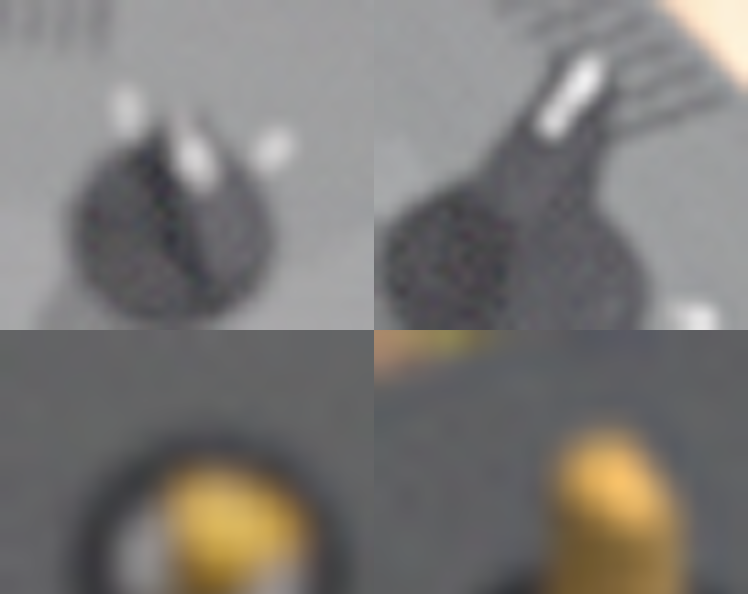

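Switch: its pale line runs from top px (354.8,160.5) to (356.6,166.8), beside the left (on) mark at (349.8,159.5). The off mark is at (363,163.6), to the right. The brass shaft flat isn't resolved by eye, so I'll fit it numerically from the averaged images while computing the first move.

```bash
cat >> h.py <<'E'
from scipy.spatial.transform import Rotation as R
def goal(p,yaw,s=None):
    "slide mm / angular deg, from measured pose to TCP at p, pointing down, tool y at world yaw (deg)"
    s=s or get_state(); w,x,y,z=s["orientation"]; R0=R.from_quat([x,y,z,w])
    c,d=np.cos(np.radians(yaw)),np.sin(np.radians(yaw))
    R1=R.from_matrix(np.array([[-d,c,0],[c,d,0],[0,0,-1]]).astype(float))
    print("slide",np.round(R0.inv().apply(np.array(p)-s["tcp_pos"])*1e3,1),"ang",np.round((R0.inv()*R1).as_rotvec(degrees=True),1))
E
cat > fit.py <<'E'
from h import *
from scipy.ndimage import gaussian_filter
np.set_printoptions(precision=4,suppress=True)
z=np.load("avg.npz"); t=read_camera("top"); sd=read_camera("side")
ax=np.array([.465,-.1935])
for px in [(349.8,159.5),(363,163.6)]:
    m=at_z(t,px,.045); print("mark",m,np.degrees(np.arctan2(*(m[:2]-ax)[::-1])))
l=[at_z(t,q,.085) for q in [(354.8,160.5),(356.6,166.8)]]; print("line",l,np.degrees(np.arctan2(*(l[0]-l[1])[1::-1])))
K=8
def D(phi):
    a0=np.arccos(2.5/7); a=np.linspace(a0,2*np.pi-a0,40)
    q=np.c_[np.cos(a),np.sin(a)]*.007; c,s=np.cos(phi),np.sin(phi); return q@np.array([[c,s],[-s,c]])
def regions(p,xy,phi,b):
    q=D(phi)+xy
    P=lambda zz:np.array([(proj(p,np.r_[v,zz])-b[:2]+.5)*K for v in q])
    top,bot=P(.073),P(.0475); H,W=(b[3]-b[1])*K,(b[2]-b[0])*K
    def m(poly): 
        i=np.zeros((H,W),np.uint8); cv2.fillPoly(i,[np.round(poly).astype(int)],1); return i
    T=m(top); al=m(cv2.convexHull(np.vstack([top,bot]).astype(np.float32))[:,0])
    cam=np.array(p["world_from_camera"])[:2,3]-xy; n=np.array([np.cos(phi),np.sin(phi)])
    F=m(np.array([top[0],top[-1],bot[-1],bot[0]])) if cam@n>.0025 else T*0
    F=F*(1-T); C=al*(1-T)*(1-F)
    o=[]
    for i in (T,F,C):
        g=gaussian_filter(i.astype(float),.7*K); o.append(g.reshape(H//K,K,W//K,K).mean((1,3)))
    return o
jobs=[(t,z["t"],np.array([304,154,322,174])),(sd,z["s"],np.array([295,204,313,224]))]
for p,im,b in jobs: 
    y=(im[...,2]-im[...,0])[b[1]:b[3],b[0]:b[2]]; base=np.median(y); y=y-base
    res=[]
    for phi in np.radians(np.arange(-180,180,10)):
        def err(xy):
            A=np.array([r.ravel() for r in regions(p,xy,phi,b)]).T
            from scipy.optimize import nnls
            c,r=nnls(A,y.ravel()); return r,c
        best=None
        for dx in np.arange(-.006,.0061,.003):
            for dy in np.arange(-.006,.0061,.003):
                r,c=err(np.array([.480+dx,-.0857+dy]))
                if best is None or r<best[0]: best=(r,dx,dy,c)
        res.append((best[0],np.degrees(phi),best[1],best[2],best[3]))
    for r in sorted(res,key=lambda v:v[0])[:9]: print(*r)
    print("worst",max(r[0] for r in res))
E
python3 fit.py; python3 -c "
from h import *
goal([.465,-.193,.16],105)"
```

```text
mark [ 0.4955 -0.1877  0.045 ] 10.7623894299451
mark [ 0.4834 -0.222   0.045 ] -57.154039450599534
line [array([ 0.4824, -0.1911,  0.085 ]), array([ 0.4657, -0.1947,  0.085 ])] 12.040990328582193
101.45427662496444 119.99999999999999 0.003000000000000001 0.0 [120.7716 102.2978   0.    ]
101.69028044603492 110.0 0.003000000000000001 0.0 [119.1539 117.0117   0.    ]
102.51513957379979 -170.0 0.003000000000000001 0.0 [121.9942 105.2147   0.    ]
106.05323775433226 -180.0 0.003000000000000001 0.0 [122.7723  96.0308   0.    ]
106.16100613608184 -160.0 0.003000000000000001 0.0 [119.7631 123.0342   0.    ]
106.48025248222751 100.0 0.003000000000000001 0.0 [117.437  136.3959  11.5321]
106.5930061892538 130.0 0.003000000000000001 0.0 [122.133   95.1652   0.    ]
109.79742405250305 -150.0 0.003000000000000001 0.0 [118.6605 142.6063   8.261 ]
110.8102522906239 170.0 0.003000000000000001 0.0 [123.9185  89.8105   0.    ]
worst 204.70960605548495
442.1376410902594 -20.0 0.006 0.0 [123.6594   0.      75.1482]
442.48030548066333 -10.0 0.006 0.0 [123.9328   0.      72.2828]
448.0943753405926 0.0 0.006 0.0 [121.6853   0.      70.4225]
450.020536797449 160.0 0.003000000000000001 0.0 [119.6398  73.4436  76.4403]
450.635910574828 170.0 0.003000000000000001 0.0 [118.6023  67.5934  81.1614]
450.719441531285 -29.999999999999996 0.006 0.0 [123.1289   0.      77.8855]
452.87843769376394 -180.0 0.003000000000000001 0.0 [117.5501  65.2732  86.5275]
453.661794234312 150.0 0.003000000000000001 0.0 [119.626   86.2288  72.8216]
455.3341944571016 10.0 0.006 0.0 [121.5162   0.      68.102 ]
worst 483.71908152320316
slide [-501.4 -620.1   82.3] ang [  0.    0.  -32.4]
```

Call:
jog_arm(moves=[{"slide": [-250,-310,0],"angular": [0,0,-29.5],"fingers": 0},{"slide": [-250,-310,0],"angular": [0,0,-29.5],"fingers": 0},{"slide": [-250,-310,0],"angular": [0,0,-29.5],"fingers": 0},{"slide": [-250,-310,0],"angular": [0,0,-29.5],"fingers": 0},{"slide": [-250,-310,0],"angular": [0,0,-29.5],"fingers": 0},{"slide": [-250,-310,0],"angular": [0,0,-29.5],"fingers": 0},{"slide": [-250,-310,0],"angular": [0,0,-29.5],"fingers": 0},{"slide": [-250,-310,0],"angular": [0,0,-29.5],"fingers": 0},{"slide": [-250,-310,0],"angular": [0,0,-29.5],"fingers": 0},{"slide": [-250,-310,0],"angular": [0,0,-29.5],"fingers": 0}])

```text
clock: 3.13
tcp_pos: [0.3183, 0.1757, 0.2426]
orientation: [0.001, -0.105, 0.994, -0.0]
wrist_force: [0.2, -0.1, 0.1]
finger_gap: 0.085
grip_force: 0.0
```

```bash
cat > fit2.py <<'E'
exec(open("fit.py").read().split("jobs=")[0].replace("print(","(lambda *a:0)("))
from scipy.optimize import nnls
jobs=[(t,z["t"],np.array([304,154,322,174])),(sd,z["s"],np.array([297,207,311,221]))]
J=[]
for p,im,b in jobs:
    y=(im[...,2]-im[...,0]); base=np.median(y[b[1]:b[3],b[0]:b[2]][:, -3:]); J.append((p,b,(y-base)[b[1]:b[3],b[0]:b[2]]))
tot={}
for k,(p,b,y) in enumerate(J):
    if k==1: y[:3,:4]=0
    for ph in range(-180,180,15):
        best=(9e9,)
        for dx in np.arange(-.003,.0071,.002):
            for dy in np.arange(-.004,.0041,.002):
                A=np.array([r.ravel() for r in regions(p,np.array([.480+dx,-.0857+dy]),np.radians(ph),b)]).T
                c,r=nnls(A,y.ravel())
                if r<best[0]: best=(r,dx,dy,c)
        tot.setdefault(ph,[]).append(best)
for ph,v in sorted(tot.items(),key=lambda q:q[1][0][0]**2/min(x[0][0] for x in tot.values())**2+q[1][1][0]**2/min(x[1][0] for x in tot.values())**2)[:10]: print(ph,*[(round(q[0],1),round(q[1],3),round(q[2],3),np.round(q[3])) for q in v])
E
python3 fit2.py; python3 -c "
from h import *
goal([.465,-.194,.16],102)"
```

```text
-15 (101.4, np.float64(0.005), np.float64(0.0), array([139.,   0.,  56.])) (96.3, np.float64(0.005), np.float64(0.0), array([131.,   0.,  74.]))
0 (113.2, np.float64(0.005), np.float64(0.0), array([140.,   0.,  57.])) (91.6, np.float64(0.005), np.float64(0.0), array([130.,   0.,  71.]))
-30 (99.6, np.float64(0.005), np.float64(-0.002), array([130.,   0.,  74.])) (106.3, np.float64(0.005), np.float64(-0.002), array([133.,   0.,  79.]))
165 (115.0, np.float64(0.003), np.float64(0.0), array([124.,  87.,   0.])) (111.1, np.float64(0.003), np.float64(0.0), array([120.,  68.,  86.]))
-180 (106.2, np.float64(0.003), np.float64(0.0), array([123.,  96.,   0.])) (126.9, np.float64(0.003), np.float64(0.0), array([119.,  65.,  96.]))
150 (115.8, np.float64(0.003), np.float64(0.0), array([124.,  85.,   0.])) (127.1, np.float64(0.003), np.float64(0.0), array([120.,  87.,  80.]))
15 (130.8, np.float64(0.005), np.float64(0.0), array([137.,   0.,  59.])) (123.3, np.float64(0.005), np.float64(0.0), array([128.,   0.,  69.]))
-165 (104.7, np.float64(0.003), np.float64(0.0), array([121., 113.,   0.])) (146.0, np.float64(0.001), np.float64(-0.002), array([134.,  58., 114.]))
135 (109.7, np.float64(0.003), np.float64(0.0), array([122.,  93.,   0.])) (153.6, np.float64(0.001), np.float64(0.0), array([138., 113.,  82.]))
-150 (110.2, np.float64(0.003), np.float64(0.0), array([119., 143.,   9.])) (155.6, np.float64(0.003), np.float64(-0.002), array([119.,  74.,  27.]))
slide [ -67.9 -390.5   83.1] ang [-0.1  0.1 -0.3]
```

Call:
jog_arm(moves=[{"slide": [-68,-390,60],"fingers": 0},{"slide": [-68,-390,60],"fingers": 0},{"slide": [-68,-390,60],"fingers": 0},{"slide": [-68,-390,60],"fingers": 0},{"slide": [-68,-390,60],"fingers": 0},{"slide": [-68,-390,60],"fingers": 0},{"slide": [-68,-390,60],"fingers": 0},{"slide": [-68,-390,60],"fingers": 0},{"slide": [-68,-390,60],"fingers": 0},{"slide": [-68,-390,60],"fingers": 0}])

```text
schema error: expected keys fingers, slide, angular
```

```bash
cat > fit3.py <<'E'
exec(open("fit2.py").read().split("tot={}")[0])
J[1][2][:3,:4]=0
from scipy.optimize import minimize
def cost(v):
    e=0
    for (p,b,y),o in zip(J,(v[1:3],v[3:5])):
        A=np.array([r.ravel() for r in regions(p,np.array(o)/1e3,np.radians(v[0]),b)]).T
        e+=nnls(A,y.ravel())[1]**2
    return e
for ph in (-45,-30,-15,0,165,-170):
    x0=np.array([ph,485,-85.7,485,-85.7])
    r=minimize(cost,x0,method="Nelder-Mead",options=dict(maxfev=220,initial_simplex=np.vstack([x0]+[x0+d for d in np.diag([12,2,2,2,2])])))
    print(ph,r.x,r.fun**.5)
E
python3 fit3.py; python3 -c "
from h import *
goal([.465,-.194,.073],102)"
```

```text
-45 [-18.7201 485.0686 -86.8397 484.9656 -86.7601] 96.40531382034503
-30 [-15.3973 485.113  -86.6582 485.2411 -86.4733] 96.80918944822915
-15 [-15.5852 485.0262 -86.6691 485.2475 -86.4157] 96.47152615739564
0 [-18.028  484.9671 -86.5886 485.0955 -86.3291] 98.88274844816317
165 [167.9234 482.195  -85.4124 482.0533 -86.4   ] 139.3103893947829
-170 [-186.3572  482.0405  -85.5606  481.8893  -86.3139] 138.99251487618506
slide [ -66.9 -393.8  169.4] ang [ 0.   0.  -0.1]
```

Call:
jog_arm(moves=[{"slide": [-68,-390,60],"fingers": 0,"angular": [0,0,0]},{"slide": [-68,-390,60],"fingers": 0,"angular": [0,0,0]},{"slide": [-68,-390,60],"fingers": 0,"angular": [0,0,0]},{"slide": [-68,-390,60],"fingers": 0,"angular": [0,0,0]},{"slide": [-68,-390,60],"fingers": 0,"angular": [0,0,0]},{"slide": [-68,-390,60],"fingers": 0,"angular": [0,0,0]},{"slide": [-68,-390,60],"fingers": 0,"angular": [0,0,0]},{"slide": [-68,-390,60],"fingers": 0,"angular": [0,0,0]},{"slide": [-68,-390,60],"fingers": 0,"angular": [0,0,0]},{"slide": [-68,-390,60],"fingers": 0,"angular": [0,0,0]}])

```text
clock: 4.17
tcp_pos: [0.4681, -0.191, 0.1814]
orientation: [0.0, -0.106, 0.994, -0.0]
wrist_force: [-0.5, -0.2, -0.1]
finger_gap: 0.0853
grip_force: 0.0
```

```bash
python3 -c "
from h import *
t=read_camera('top');s=read_camera('side')
print('disc',at_z(t,(353.05,169.25),.053))
for a,b in [((354.35,160.05),(339.65,233.45)),((356.15,166.35),(335.55,239.35))]: print(tri(t,a,s,b),at_z(t,a,.085),at_z(s,b,.085))
goal([.469,-.1945,.073],102)"
```

```text
disc [ 0.46674724 -0.19283169  0.053     ]
(array([ 0.48335961, -0.18963681,  0.08862474]), np.float64(0.0015616713654553272)) [ 0.48360316 -0.19003201  0.085     ] [ 0.4872851  -0.18761254  0.085     ]
(array([ 0.46760329, -0.19411732,  0.08479399]), np.float64(0.0015371795899109255)) [ 0.46689355 -0.1935987   0.085     ] [ 0.46823733 -0.19450335  0.085     ]
slide [-1.00e-01 -3.50e+00  1.08e+02] ang [-0.  0.  0.]
```

Call:
jog_arm(moves=[{"slide": [0,-3,40],"fingers": 0,"angular": [0,0,-1]},{"slide": [0,-3,75],"fingers": 0,"angular": [0,0,-1]},{"slide": [0,-3,100],"fingers": 0,"angular": [0,0,-1]},{"slide": [0,-3,111],"fingers": 0,"angular": [0,0,-1]},{"slide": [0,-3,111],"fingers": 0.4,"angular": [0,0,-1]},{"slide": [0,-3,111],"fingers": 1,"angular": [0,0,-1]},{"slide": [0,-3,111],"fingers": 1,"angular": [0,0,-1]},{"slide": [0,-3,111],"fingers": 1,"angular": [0,0,-1]},{"slide": [0,-3,111],"fingers": 1,"angular": [0,0,-1]},{"slide": [0,-3,111],"fingers": 1,"angular": [0,0,-1]}], squeeze=40)

```text
clock: 5.1
tcp_pos: [0.4679, -0.1936, 0.0728]
orientation: [0.001, -0.114, 0.993, -0.002]
wrist_force: [-2.4, -1.3, 4.1]
finger_gap: 0.0127
grip_force: 45.5
```

Call:
jog_arm(moves=[{"slide": [0,0,0],"fingers": 1,"angular": [0,0,7]},{"slide": [0,0,0],"fingers": 1,"angular": [0,0,14]},{"slide": [0,0,0],"fingers": 1,"angular": [0,0,21]},{"slide": [0,0,0],"fingers": 1,"angular": [0,0,28]},{"slide": [0,0,0],"fingers": 1,"angular": [0,0,35]},{"slide": [0,0,0],"fingers": 1,"angular": [0,0,42]},{"slide": [0,0,0],"fingers": 1,"angular": [0,0,49]},{"slide": [0,0,0],"fingers": 1,"angular": [0,0,56]},{"slide": [0,0,0],"fingers": 1,"angular": [0,0,63]},{"slide": [0,0,0],"fingers": 1,"angular": [0,0,69]}])

```text
clock: 5.93
tcp_pos: [0.467, -0.1961, 0.0729]
orientation: [0.002, 0.472, 0.882, -0.004]
wrist_force: [-4.9, -11.4, 4.3]
finger_gap: 0.013
grip_force: 68.5
```

Call:
jog_arm(moves=[{"slide": [0,0,0],"fingers": 1,"angular": [0,0,70]},{"slide": [0,0,0],"fingers": 0,"angular": [0,0,0]},{"slide": [0,0,0],"fingers": 0,"angular": [0,0,0]},{"slide": [0,0,0],"fingers": 0,"angular": [0,0,0]},{"slide": [0,0,0],"fingers": 0,"angular": [0,0,0]},{"slide": [0,0,-30],"fingers": 0,"angular": [0,0,0]},{"slide": [0,0,-70],"fingers": 0,"angular": [0,0,0]},{"slide": [0,0,-110],"fingers": 0,"angular": [0,0,0]}])

```text
clock: 6.6
tcp_pos: [0.4655, -0.1908, 0.1815]
orientation: [-0.002, 0.469, 0.883, 0.0]
wrist_force: [0.6, -0.1, 0.2]
finger_gap: 0.0857
grip_force: 0.0
```

```bash
python3 -c "
from h import *
goal([.438,.191,.14],93)"
```

```text
slide [331.7 190.9  42.5] ang [  0.   -0.2 -59. ]
```

Call:
jog_arm(moves=[{"slide": [330,190,10],"fingers": 0,"angular": [0,0,-59]},{"slide": [330,190,10],"fingers": 0,"angular": [0,0,-59]},{"slide": [330,190,10],"fingers": 0,"angular": [0,0,-59]},{"slide": [330,190,10],"fingers": 0,"angular": [0,0,-59]},{"slide": [330,190,10],"fingers": 0,"angular": [0,0,-59]},{"slide": [330,190,10],"fingers": 0,"angular": [0,0,-59]},{"slide": [330,190,10],"fingers": 0,"angular": [0,0,-59]},{"slide": [330,190,10],"fingers": 0,"angular": [0,0,-59]},{"slide": [330,190,10],"fingers": 0,"angular": [0,0,-59]},{"slide": [330,190,10],"fingers": 0,"angular": [0,0,-59]}])

```text
clock: 7.43
tcp_pos: [0.4377, 0.1934, 0.1713]
orientation: [0.0, -0.03, 1.0, 0.001]
wrist_force: [0.1, -0.5, 0.2]
finger_gap: 0.0854
grip_force: 0.0
```

```bash
python3 - <<'E'
from h import *
goal([.438,.191,.04],93)
sd=read_camera("side"); t=read_camera("top")
def c(p,b,k,g):
    x=255*(p["color"][b[1]:b[3],b[0]:b[2],::-1]/255)**g
    return cv2.resize(x.astype(np.uint8),None,fx=k,fy=k,interpolation=cv2.INTER_CUBIC)
cv2.imwrite("pics/sw.png",np.hstack([c(t,(330,145,380,195),7,.5),c(sd,(310,220,360,270),7,.5)]))
# knob in side image + earlier knob tip
z=np.load("avg.npz")
for X in [(.4377,.191,.037),(.4377-.025,.1765,.037)]: print(proj(t,X),proj(sd,X))
E
```

```text
slide [ -0.2  -2.8 131.3] ang [0.2 0.  0.5]
[209.10293452 184.2233059 ] [223.76686166 175.96757705]
[214.45686069 193.26276779] [218.74668904 181.62082634]
```

View pics/sw.png

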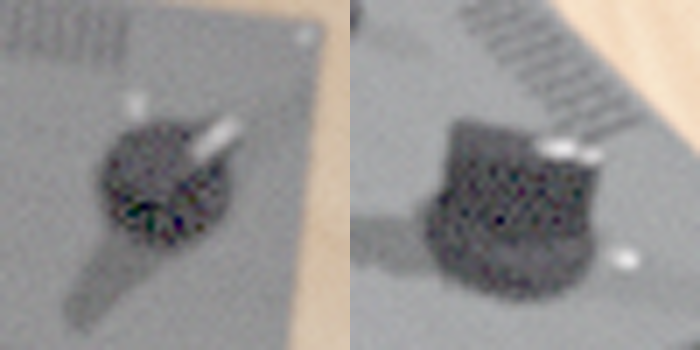

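The pointer line now lies over the right (off) mark, running (195,155) to (235,120) in the crop, so the switch is off. Next is the knob.

Call:
jog_arm(moves=[{"slide": [0,-3,40],"fingers": 0.2,"angular": [0,0,0]},{"slide": [0,-3,80],"fingers": 0.2,"angular": [0,0,0]},{"slide": [0,-3,115],"fingers": 0.2,"angular": [0,0,0]},{"slide": [0,-3,138],"fingers": 0.2,"angular": [0,0,0]},{"slide": [0,-3,153],"fingers": 0.2,"angular": [0,0,0]},{"slide": [0,-3,153],"fingers": 1,"angular": [0,0,0]},{"slide": [0,-3,153],"fingers": 1,"angular": [0,0,0]},{"slide": [0,-3,153],"fingers": 1,"angular": [0,0,0]},{"slide": [0,-3,153],"fingers": 1,"angular": [0,0,0]},{"slide": [0,-3,153],"fingers": 1,"angular": [0,0,0]}], squeeze=70)

```text
clock: 8.37
tcp_pos: [0.4407, 0.1849, 0.0198]
orientation: [0.002, -0.027, 1.0, 0.0]
wrist_force: [1.5, -0.7, 3.5]
finger_gap: 0.027
grip_force: 69.1
```

Call:
jog_arm(moves=[{"slide": [0,0,0],"fingers": 1,"angular": [0,0,0]},{"slide": [0,0,-20],"fingers": 1,"angular": [0,0,0]},{"slide": [0,0,-60],"fingers": 1,"angular": [0,0,0]},{"slide": [0,0,-100],"fingers": 1,"angular": [0,0,0]},{"slide": [0,0,-120],"fingers": 1,"angular": [0,0,0]},{"slide": [0,0,-120],"fingers": 1,"angular": [0,0,0]}])

```text
clock: 8.87
tcp_pos: [0.4427, 0.1858, 0.1439]
orientation: [0.005, -0.027, 1.0, 0.001]
wrist_force: [1.1, 0.3, -1.6]
finger_gap: 0.0268
grip_force: 68.9
```

```bash
python3 - <<'E'
from h import *
np.set_printoptions(precision=4,suppress=True)
s=get_state(); print(s["tcp_pos"],s["orientation"],s["joint_pos"],s["finger_gap"])
goal([.485,-.0866,.15],73,s)
t=read_camera("top"); sd=read_camera("side")
for x in ("knob_center","knob_nose"):
    for p in (t,sd): print(x,[(np.round(d["point"],1).tolist(),round(d["p"],2)) for d in tip_of(x,p)[:4]])
q=s["tcp_pos"]; print("tcp at",proj(t,q),proj(sd,q))
u=proj(t,q).astype(int); v=proj(sd,q).astype(int)
def c(p,u,k=7): return cv2.resize(p["color"][u[1]-25:u[1]+25,u[0]-25:u[0]+25,::-1],None,fx=k,fy=k,interpolation=cv2.INTER_CUBIC)
cv2.imwrite("pics/held.png",np.hstack([c(t,u),c(sd,v)])); print(u,v)
E
```

```text
[0.4427 0.1858 0.1439] [ 0.0049 -0.0271  0.9996  0.0011] [ 0.23    0.179  -0.3795  1.0022  0.0001  0.1757] 0.02684231835995625
slide [ -27.5 -274.3   -6.3] ang [ 0.2  0.5 20.1]
knob_center [([265.5, 183.9], 0.65), ([367.6, 241.2], 0.63), ([232.4, 203.0], 0.47)]
knob_center [([219.6, 200.4], 0.9), ([257.8, 204.7], 0.66), ([272.4, 321.1], 0.66), ([226.1, 144.0], 0.62)]
knob_nose [([245.7, 197.7], 0.66), ([377.1, 255.7], 0.55), ([259.0, 189.4], 0.53), ([330.0, 169.5], 0.18)]
knob_nose [([264.6, 339.6], 0.85), ([242.3, 207.9], 0.74), ([235.1, 138.8], 0.63)]
tcp at [205.0987 173.8127] [223.6188 142.3943]
[205 173] [223 142]
```

View pics/held.png

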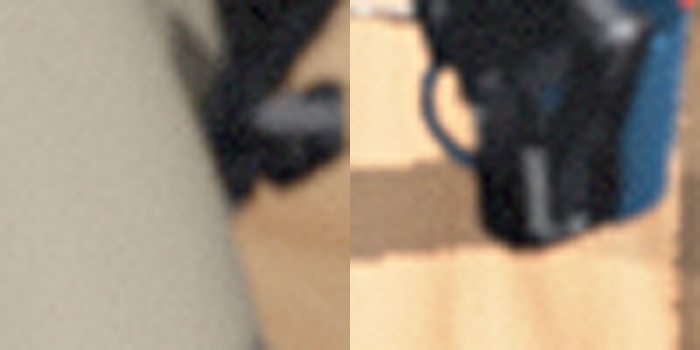

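The held knob is seen in the side view only (the arm covers it in the top view), with its nose to the right and its pads on the flats. Carrying it to above the shaft.

Call:
jog_arm(moves=[{"slide": [0,-274,0],"fingers": 1,"angular": [0,0,20]},{"slide": [-27,-274,0],"fingers": 1,"angular": [0,0,20]},{"slide": [-27,-274,0],"fingers": 1,"angular": [0,0,20]},{"slide": [-27,-274,0],"fingers": 1,"angular": [0,0,20]},{"slide": [-27,-274,0],"fingers": 1,"angular": [0,0,20]},{"slide": [-27,-274,0],"fingers": 1,"angular": [0,0,20]},{"slide": [-27,-274,0],"fingers": 1,"angular": [0,0,20]},{"slide": [-27,-274,20],"fingers": 1,"angular": [0,0,20]},{"slide": [-27,-274,20],"fingers": 1,"angular": [0,0,20]},{"slide": [-27,-274,20],"fingers": 1,"angular": [0,0,20]}])

```text
clock: 10.0
tcp_pos: [0.4789, -0.0868, 0.1163]
orientation: [-0.003, 0.147, 0.989, 0.001]
wrist_force: [-0.8, 0.0, 0.0]
finger_gap: 0.027
grip_force: 69.1
```

```bash
python3 - <<'E'
from h import *
np.set_printoptions(precision=4,suppress=True)
s=get_state(); q=s["tcp_pos"]; print(q,s["orientation"],s["wrist_force"],s["grip_force"])
goal([.485,-.0866,.12],73,s)
t=read_camera("top"); sd=read_camera("side")
for x in ("knob_center","knob_nose","knob_seat"):
    for p in (t,sd): print(x,[(np.round(d["point"],1).tolist(),round(d["p"],2)) for d in tip_of(x,p)[:5]])
print("tcp at",proj(t,q),proj(sd,q))
u=proj(t,q).astype(int); v=proj(sd,q).astype(int)
F=[read_camera("side")["color"] for _ in range(3)]+[sd["color"]]; G=[read_camera("top")["color"] for _ in range(3)]+[t["color"]]
A=np.mean(F,0); B=np.mean(G,0); np.savez("held.npz",s=A,t=B)
def c(im,u,k=9): return cv2.resize((255*(im[u[1]-22:u[1]+30,u[0]-22:u[0]+22,::-1]/255)**.6).astype(np.uint8),None,fx=k,fy=k,interpolation=cv2.INTER_CUBIC)
cv2.imwrite("pics/above.png",np.hstack([c(B,u),c(A,v)])); print(u,v)
E
```

```text
[ 0.4789 -0.0868  0.1163] [-0.0027  0.1475  0.9891  0.0007] [-0.7527  0.0356  0.0398] 69.09494600258768
slide [-5.8  2.  -3.7] ang [ 0.  -0.3  0. ]
knob_center [([262.7, 181.8], 0.71), ([232.4, 204.3], 0.54)]
knob_center [([220.1, 199.3], 0.8), ([259.6, 204.7], 0.67), ([274.1, 321.1], 0.64), ([308.5, 198.7], 0.48)]
knob_nose [([246.9, 199.4], 0.72), ([257.9, 191.3], 0.49)]
knob_nose [([244.6, 205.0], 0.87), ([230.2, 202.7], 0.74), ([320.9, 194.4], 0.58)]
knob_seat [([263.8, 183.0], 0.8), ([233.0, 205.3], 0.53), ([265.2, 136.5], 0.49)]
knob_seat [([275.8, 323.1], 0.95), ([255.7, 207.8], 0.61), ([217.1, 196.7], 0.55), ([308.1, 193.8], 0.5), ([321.8, 195.4], 0.39)]
tcp at [315.7181 159.672 ] [304.5784 198.4774]
[315 159] [304 198]
```

View pics/above.png

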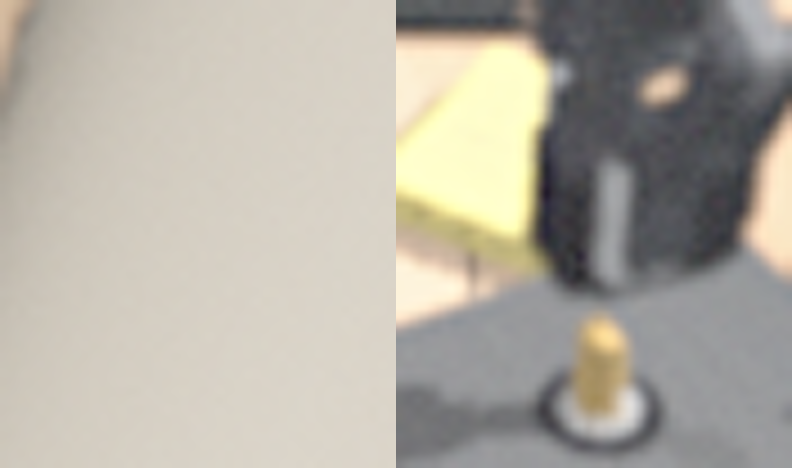

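```bash
cat > ov.py <<'E'
from h import *
np.set_printoptions(precision=3,suppress=True,linewidth=200)
z=np.load("held.npz"); sd=read_camera("side"); s=get_state()
q=np.array(s["tcp_pos"]); w,x,y,zz=s["orientation"]; Rm=R.from_quat([x,y,zz,w]).as_matrix()
kx,ky,kz=-Rm[:,0],Rm[:,1],-Rm[:,2]
def pts(dx,dz=-.0013):
    c=q+kx*dx+kz*dz; P=[]
    for lx,ly in [(25,14),(25,-14),(-25,14),(-25,-14),(33,4.5),(33,-4.5)]:
        for h in (-18.5,18.5): P.append(proj(sd,c+kx*lx/1e3+ky*ly/1e3+kz*h/1e3))
    return c,np.array(P)
if __name__=="__main__":
    im=z["s"].mean(2); 
    for r in range(190,214): 
        print(r,im[r,292:328].astype(int))
    im=(255*(z["s"][...,::-1]/255)**.6).astype(np.uint8); k=12; b=(285,180,330,222)
    o=cv2.resize(im[b[1]:b[3],b[0]:b[2]],None,fx=k,fy=k,interpolation=cv2.INTER_CUBIC)
    for dx,col in ((0,(0,255,0)),(-.003,(0,0,255))):
        c,P=pts(dx); print(dx,c,proj(sd,c),P[::2].round(1).tolist())
        for i in range(6): cv2.circle(o,tuple(((P[2*i]-b[:2]+.5)*k).astype(int)),3,col,-1)
        cv2.line(o,*[tuple(((proj(sd,c+kz*h)-b[:2]+.5)*k).astype(int)) for h in (-.0185,.0185)],col,1)
    cv2.imwrite("pics/ov.png",o)
E
python3 ov.py
```

```text
190 [226 227 228 227 218 144  61  36  39  43  39  41  39  37  37  39  45  44  40  41  39  37  37  34  29  33  34  36  30  31  32  48 108 176 210 214]
191 [225 226 227 227 207 116  37  33  43  39  40  42  39  39  36  42  38  41  39  35  32  38  32  35  33  37  32  34  29  31  38  80 151 202 212 212]
192 [226 226 226 225 202 109  27  34  38  39  37  44  44  46  43  39  34  36  34  39  37  34  35  36  37  38  40  37  32  30  61 127 192 211 210 210]
193 [227 227 228 227 199 100  26  29  39  42  42  44  48  62  57  42  34  35  40  35  36  35  37  38  41  40  43  38  33  42  93 165 208 211 208 210]
194 [226 227 228 226 202 104  18  24  36  39  36  40  62  86  89  69  45  33  40  38  36  33  35  36  41  38  38  39  30  45 112 187 214 212 208 209]
195 [226 226 228 226 200  97  17  21  32  35  35  33  66 101 113  97  55  33  37  37  30  33  33  40  31  34  30  31  24  55 125 195 215 212 208 209]
196 [227 227 228 226 193  87  18  19  29  28  28  35  67 111 122 103  56  35  35  36  36  36  36  35  32  32  29  26  24  56 130 199 214 212 208 209]
197 [228 227 228 224 189  82  12  17  22  23  26  
[... 2084 characters left out ...]
12 112 110 115 126 130 137 120 112 110 111 111 111 110 111 112 109 112 112 112 109 109 108 111 111 110 110 107 105]
212 [114 111 107 109 111 110 109 110 109 112 114 140 162 172 152 119 110 112 113 114 112 110 110 113 113 113 109 111 110 110 110 110 108 110 111 107]
213 [111 113 112 110 111 111 108 109 111 108 114 132 172 189 177 137 111 111 111 111 112 110 110 109 113 112 113 111 111 111 110 109 110 108 108 111]
0 [ 0.481 -0.087  0.117] [305.466 197.984] [[312.3, 198.4], [317.9, 205.9], [291.9, 203.1], [297.1, 210.9], [317.4, 200.1], [319.2, 202.5]]
-0.003 [ 0.478 -0.086  0.117] [304.209 198.277] [[311.1, 198.6], [316.7, 206.2], [290.6, 203.4], [295.8, 211.2], [316.2, 200.4], [318.0, 202.8]]
```

View pics/ov.png

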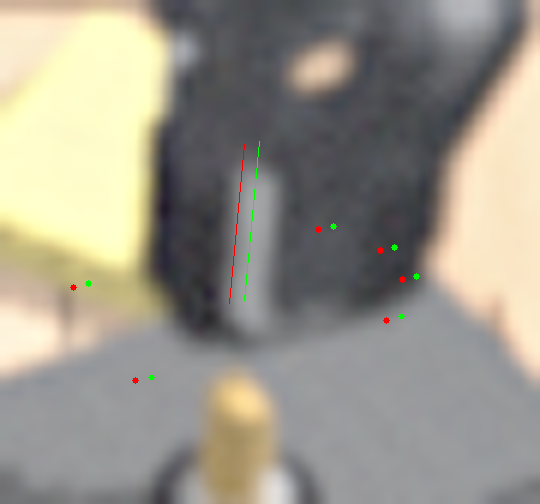

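The overlay shows the knob's right (nose) edge near px 320.8 and its left edge near 297, so it sits a few mm towards +x of the TCP. I'll fit the knob's position in the clean free-standing images to get its offset in the grip.

```bash
cat > kfit.py <<'E'
from h import *
from scipy.ndimage import gaussian_filter
from scipy.optimize import minimize
np.set_printoptions(precision=2,suppress=True,linewidth=200)
z=np.load("avg.npz"); t=read_camera("top"); sd=read_camera("side"); K=6
def mask(p,xy,yaw,b,rear,nose,zb=0):
    c,s=np.cos(yaw),np.sin(yaw); r=2.
    pl=[(25-r,14-r),(25-r,-14+r),(-rear+r,14-r),(-rear+r,-14+r)]
    circ=[(r*np.cos(a),r*np.sin(a)) for a in np.arange(0,6.28,.8)]
    body=[(u+i,v+j) for u,v in pl for i,j in circ]; nz=[(nose,4.5),(nose,-4.5),(0,4.5),(0,-4.5)]
    im=np.zeros(((b[3]-b[1])*K,(b[2]-b[0])*K),np.uint8)
    for poly,h in ((body,(0,37)),(nz,(0,34))):
        q=np.array([(proj(p,[xy[0]+(c*u-s*v)/1e3,xy[1]+(s*u+c*v)/1e3,zb+hh/1e3])-b[:2]+.5)*K for u,v in poly for hh in h],np.float32)
        cv2.fillConvexPoly(im,cv2.convexHull(q)[:,0].round().astype(int),1)
    return gaussian_filter(im.astype(float),.7*K).reshape(b[3]-b[1],K,b[2]-b[0],K).mean((1,3))
jobs=[(t,z["t"][...,2],np.array([197,163,223,201])),(sd,z["s"][...,2],np.array([208,164,242,194]))]
def data(im,b):
    a=im[b[1]:b[3],b[0]:b[2]]; return np.clip((120-a)/80,0,1)
def cost(v,sel=(0,1)):
    e=0
    for k in sel:
        p,im,b=jobs[k]; m=mask(p,v[:2]/1e3,np.radians(v[2]),b,v[3],v[4])
        e+=((np.clip((m-.45)/.4,0,1)-data(im,b))**2).sum()
    return e
if __name__=="__main__":
    jobs[1][1][188:,:]=255
    for sel in ((0,),(1,),(0,1)):
        x0=np.array([438,191,3,25,33.]); 
        r=minimize(cost,x0,args=(sel,),method="Nelder-Mead",options=dict(maxfev=300,initial_simplex=np.vstack([x0]+[x0+d for d in np.diag([4,4,6,-4,-4])])))
        print(sel,r.x,r.fun, cost(x0,sel))
        f5=lambda v:cost(np.r_[v,25,33],sel); x0=x0[:3]
        r=minimize(f5,x0,method="Nelder-Mead",options=dict(maxfev=150,initial_simplex=np.vstack([x0]+[x0+d for d in np.diag([4,4,6])]))); print("  fixed",r.x,r.fun)
E
python3 kfit.py
```

```text
(0,) [433.77 193.68   1.08  11.32  24.8 ] 37.229897511482044 81.9045561223996
  fixed [442.5  193.79   8.25] 66.87877682998491
(1,) [439.61 192.2    1.99  16.26  31.27] 36.98793473868471 75.04236827166847
  fixed [446.46 196.89  17.84] 53.04451659427011
(0, 1) [435.95 193.14   2.23  12.73  34.69] 75.00394035618365 156.94692439406805
  fixed [443.75 194.36  16.78] 127.39033656786964
```

```bash
sed -i 's|(m-.45)/.4,|(m-.555)/.445,|' kfit.py; python3 kfit.py; python3 - <<'E'
import numpy as np
z=np.load("avg.npz"); np.set_printoptions(linewidth=220)
print(z["t"][168:198,200:220,2].astype(int)); print(z["s"][166:192,212:240,2].astype(int))
E
```

```text
(0,) [438.65 193.68   2.58  17.24  29.  ] 31.246797662039953 65.07442317822293
  fixed [442.32 194.19   6.19] 46.874981205267545
(1,) [435.91 194.9   -0.5   13.61  36.65] 19.578095538649016 57.13407817843384
  fixed [445.87 196.21  13.66] 35.79780418125428
(0, 1) [436.86 193.63   0.17  15.36  34.67] 54.512346584713164 122.20850135665677
  fixed [443.89 194.53  10.19] 85.70449766522071
[[221 221 223 223 223 223 224 224 226 226 226 225 227 226 221 215 219 225 225 220]
 [220 220 221 222 222 223 224 223 223 225 226 226 226 226 225 221 217 219 217 213]
 [219 219 220 220 222 223 222 218 214 218 224 225 225 225 223 220 214 212 210 210]
 [218 218 219 218 220 221 215 199 183 195 214 221 220 219 218 214 211 209 209 208]
 [216 218 217 215 215 213 200 162 128 150 191 208 209 209 209 209 209 209 209 208]
 [217 217 213 203 197 193 169 122  87 101 147 174 181 190 203 207 207 207 208 207]
 [218 217 210 180 152 141 123 107 105  89  87 110 128 163 193 204 206 206 206 208]
 [221 221 209 167 105  78  75 103 127 100  57  50  75 130 178 200 206 205 205 206]
 [225 224 214 168  94  44  54 108 141 113  62  4
[... 4069 characters left out ...]
 227 230]
 [169 171 173 172 163 127  80  35  20  18  26  28  30  25  25  34  56  91 132 170 188 198 221 227 227 228 228 229]
 [162 169 171 173 174 162 128  80  41  21  18  24  22  34  54  91 135 177 207 232 231 226 225 224 223 226 228 228]
 [144 157 158 164 171 171 160 129  88  45  29  41  62  91 134 179 212 234 237 235 233 229 225 222 223 225 227 228]
 [130 129 135 146 157 164 174 173 152 118 100 112 147 177 209 234 239 239 236 233 232 228 225 223 223 224 227 227]
 [112  94 102 117 128 146 191 218 218 206 196 200 220 235 237 237 236 235 234 233 233 230 227 224 223 224 225 227]
 [ 89  66  70  77  87 116 175 216 226 233 239 240 243 244 241 238 236 236 234 232 231 231 229 225 223 224 225 226]]
```

Call:
jog_arm(moves=[{"slide": [0,0,0],"fingers": 1,"angular": [0,0,0]},{"slide": [0,0,0],"fingers": 1,"angular": [0,0,0]}], squeeze=90)

```text
clock: 11.12
tcp_pos: [0.481, -0.0873, 0.1183]
orientation: [0.0, 0.147, 0.989, 0.0]
wrist_force: [0.2, 0.4, -0.4]
finger_gap: 0.0269
grip_force: 92.4
```

```bash
python3 -c "
from h import *
s=get_state(); print(s['clock'],s['tcp_pos'],s['orientation'],s['joint_pos'],s['qvel'])
goal([.4821,-.0857,.100],73,s)"
```

```text
11.1167 [ 0.48095689 -0.08733235  0.11826599] [4.01923214e-06 1.47084318e-01 9.89123956e-01 5.02969121e-05] [-3.44081893e-01  2.24832564e-01 -3.89709720e-01  9.56265796e-01
  1.00227848e-04 -4.88421319e-02] [ 0.00095406  0.00048725 -0.00110084 -0.00021465 -0.00083272  0.00070506]
slide [-0.6  1.9 18.3] ang [ 0.  -0.   0.1]
```

Call:
jog_arm(moves=[{"slide": [-0.6,2,15],"fingers": 1,"angular": [0,0,0]},{"slide": [-0.6,2,20],"fingers": 1,"angular": [0,0,0]},{"slide": [-0.6,2,24],"fingers": 1,"angular": [0,0,0]},{"slide": [-0.6,2,26],"fingers": 1,"angular": [0,0,0]},{"slide": [-0.6,2,28],"fingers": 1,"angular": [0,0,0]},{"slide": [-0.6,2,29],"fingers": 1,"angular": [0,0,0]},{"slide": [-0.6,2,29],"fingers": 1,"angular": [0,0,0]},{"slide": [-0.6,2,29],"fingers": 1,"angular": [0,0,0]}])

```text
clock: 11.78
tcp_pos: [0.4817, -0.0854, 0.09]
orientation: [-0.0, 0.147, 0.989, 0.0]
wrist_force: [-3.3, 1.1, 6.3]
finger_gap: 0.0266
grip_force: 93.4
```

Call:
jog_arm(moves=[{"slide": [1,0,0],"fingers": 1,"angular": [0,0,0]},{"slide": [1.5,0,0],"fingers": 1,"angular": [0,0,0]},{"slide": [1.5,0,0],"fingers": 1,"angular": [0,0,0]}])

```text
clock: 12.03
tcp_pos: [0.4815, -0.0853, 0.0905]
orientation: [0.001, 0.147, 0.989, -0.0]
wrist_force: [-0.9, 0.9, 5.5]
finger_gap: 0.0269
grip_force: 93.4
```

Call:
jog_arm(moves=[{"slide": [1.5,0,0],"fingers": 1,"angular": [0,0,0]},{"slide": [1.5,0,0],"fingers": 1,"angular": [0,0,0]},{"slide": [1.5,0,0],"fingers": 1,"angular": [0,0,0]}])

```text
clock: 12.28
tcp_pos: [0.4812, -0.0853, 0.0909]
orientation: [0.002, 0.147, 0.989, -0.0]
wrist_force: [0.7, 0.4, 5.1]
finger_gap: 0.0268
grip_force: 93.4
```

Call:
jog_arm(moves=[{"slide": [0,0,1],"fingers": 1,"angular": [0,0,0]},{"slide": [0,0,2],"fingers": 1,"angular": [0,0,0]},{"slide": [0,0,3],"fingers": 1,"angular": [0,0,0]},{"slide": [0,0,3],"fingers": 1,"angular": [0,0,0]}])

```text
clock: 12.62
tcp_pos: [0.4813, -0.0853, 0.0881]
orientation: [0.002, 0.147, 0.989, -0.0]
wrist_force: [-0.0, 0.2, 8.4]
finger_gap: 0.0265
grip_force: 93.7
```

```bash
python3 -c "
from h import *
s=get_state(); print(s['tcp_pos'],s['orientation'],s['wrist_force'],s['ft_torque'])
goal([.4821,-.0857,.100],73,s)"
```

```text
[ 0.48127894 -0.08527469  0.08806729] [ 2.34368551e-03  1.46988252e-01  9.89135431e-01 -2.44482337e-04] [-0.02909601  0.2223182   8.4273624 ] [ 0.08724321 -0.02252648 -0.03961592]
slide [ -1.   -0.2 -11.9] ang [0.  0.3 0.1]
```

Call:
jog_arm(moves=[{"slide": [0,0,-5],"fingers": 1,"angular": [0,0,0]},{"slide": [0,0,-10],"fingers": 1,"angular": [0,0,0]},{"slide": [0,0,-10],"fingers": 1,"angular": [0,0,0]},{"slide": [0,0,-10],"fingers": 1,"angular": [0,0,0]},{"slide": [0,0,-10],"fingers": 1,"angular": [0,0,0]}])

```text
clock: 13.03
tcp_pos: [0.4788, -0.0845, 0.0959]
orientation: [-0.0, 0.147, 0.989, 0.0]
wrist_force: [0.1, 0.8, -0.6]
finger_gap: 0.0267
grip_force: 93.1
```

```bash
python3 - <<'E'
from h import *
s=get_state(); q=s["tcp_pos"]; print(q,s['orientation'],s['wrist_force'],s['ft_torque'],s["joint_pos"])
sd=read_camera("side"); A=np.mean([sd["color"]]+[read_camera("side")["color"] for _ in range(7)],0); np.savez("held2.npz",s=A)
k=14; b=(288,182,330,224)
o=cv2.resize((255*(A[b[1]:b[3],b[0]:b[2],::-1]/255)**.45).astype(np.uint8),None,fx=k,fy=k,interpolation=cv2.INTER_CUBIC)
w,x,y,zz=s["orientation"]; Rm=R.from_quat([x,y,zz,w]).as_matrix(); kx,ky,kz=-Rm[:,0],Rm[:,1],-Rm[:,2]
D=lambda X:tuple(((proj(sd,X)-b[:2]+.5)*k).astype(int))
c=q+kx*.003-kz*.0013
for lx,ly in [(25,14),(25,-14),(-25,14),(-25,-14),(33,4.5),(33,-4.5)]:
    cv2.circle(o,D(c+kx*lx/1e3+ky*ly/1e3-kz*.0185),3,(0,255,0),-1)
for lx in (-11,11):   # near and far finger tips
    for ly in (-13.5,-22): cv2.circle(o,D(q+kx*lx/1e3+ky*ly/1e3-kz*.011),3,(255,0,255),-1)
for zz in (.073,.0475): 
    for a in np.arange(0,6.3,.4): cv2.circle(o,D(np.array([.485+.007*np.cos(a),-.0866+.007*np.sin(a),zz])),1,(0,0,255),-1)
cv2.line(o,D(c-kz*.0185),D(c+kz*.0185),(0,255,0),1)
cv2.imwrite("pics/ov2.png",o)
E
```

```text
[ 0.47883713 -0.08454235  0.09594812] [-3.79119453e-04  1.47023434e-01  9.89132932e-01  9.85296651e-05] [ 0.07025713  0.80180601 -0.59486568] [ 0.02883239 -0.04333144  0.01437406] [-3.40063960e-01  2.42570524e-01 -4.27876776e-01  9.01130961e-01
  4.83538553e-05 -4.49473007e-02]
```

View pics/ov2.png

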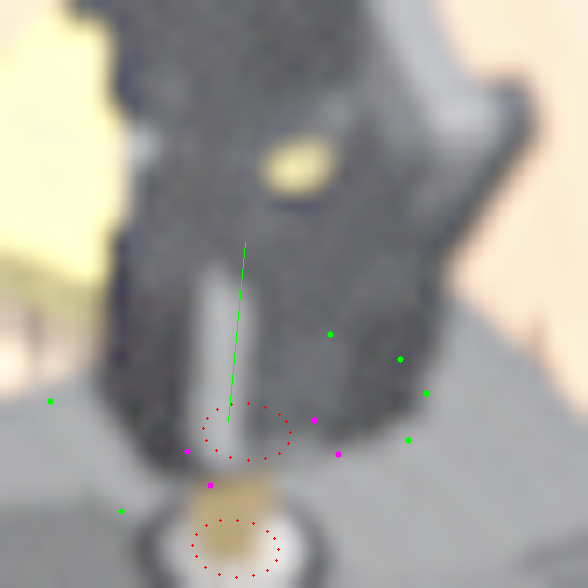

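The overlay shows the knob's rear edge near px (298,209) and its nose edge near (318,210), which fits a body spanning about -17 to +33 mm. Its axis is within a few mm of the shaft, so I'll use the contact torque to find which way it is off.

```bash
cat > ft.py <<'E'
from h import *
import sys
np.set_printoptions(precision=4,suppress=True)
a=[]
for _ in range(5):
    read_camera("side"); s=get_state(); a.append(np.r_[s["wrist_force"],s["ft_torque"]])
m=np.mean(a,0); print(s["tcp_pos"],s["orientation"],m,"sd",np.std(a,0))
if sys.argv[1]=="base": np.save("base.npy",m)
else:
    d=m-np.load("base.npy"); F,M=d[:3],d[3:]
    for rz in (-.02,-.1,-.2):
        print(rz,"contact rel (mm):",-(M[1]-rz*F[0])/F[2]*1e3,(M[0]+rz*F[1])/F[2]*1e3,"Mz",M[2],F)
E
python3 ft.py base
```

```text
[ 0.4792 -0.0847  0.0963] [0.     0.147  0.9891 0.    ] [-0.3422  0.207  -0.595  -0.0069 -0.0159 -0.0033] sd [0.8051 0.4744 0.2684 0.0242 0.0177 0.0175]
```

Call:
jog_arm(moves=[{"slide": [-3.5,-0.5,0],"fingers": 1,"angular": [0,0,0]},{"slide": [-3.5,-0.5,3],"fingers": 1,"angular": [0,0,0]},{"slide": [-3.5,-0.5,6],"fingers": 1,"angular": [0,0,0]},{"slide": [-3.5,-0.5,7],"fingers": 1,"angular": [0,0,0]},{"slide": [-3.5,-0.5,7],"fingers": 1,"angular": [0,0,0]},{"slide": [-3.5,-0.5,7],"fingers": 1,"angular": [0,0,0]}])

```text
clock: 14.18
tcp_pos: [0.4834, -0.0865, 0.0901]
orientation: [0.001, 0.147, 0.989, -0.0]
wrist_force: [0.1, 0.9, 6.8]
finger_gap: 0.0265
grip_force: 93.4
```

```bash
python3 ft.py c
```

```text
[ 0.4835 -0.0866  0.0902] [ 0.0012  0.147   0.9891 -0.0002] [ 0.2005 -0.1208  6.4685 -0.0347  0.0091  0.0176] sd [0.3064 0.5924 0.294  0.0349 0.0197 0.017 ]
-0.02 contact rel (mm): -5.071382081003422 -3.0047114562389337 Mz 0.02085894085681625 [ 0.5428 -0.3278  7.0636]
-0.1 contact rel (mm): -11.218625054385562 0.7076384967794662 Mz 0.02085894085681625 [ 0.5428 -0.3278  7.0636]
-0.2 contact rel (mm): -18.902678771113234 5.348075938052465 Mz 0.02085894085681625 [ 0.5428 -0.3278  7.0636]
```

Call:
jog_arm(moves=[{"slide": [0,0,-5],"fingers": 1,"angular": [0,0,0]},{"slide": [4,0.5,-5],"fingers": 1,"angular": [0,0,0]},{"slide": [4,0.5,-5],"fingers": 1,"angular": [0,0,0]},{"slide": [4,0.5,-5],"fingers": 1,"angular": [0,0,0]},{"slide": [4,0.5,-2],"fingers": 1,"angular": [0,0,0]},{"slide": [4,0.5,1],"fingers": 1,"angular": [0,0,0]},{"slide": [4,0.5,2],"fingers": 1,"angular": [0,0,0]},{"slide": [4,0.5,2],"fingers": 1,"angular": [0,0,0]},{"slide": [4,0.5,2],"fingers": 1,"angular": [0,0,0]}])

```text
clock: 15.18
tcp_pos: [0.4785, -0.0844, 0.0869]
orientation: [-0.0, 0.147, 0.989, 0.0]
wrist_force: [-0.3, -0.1, -0.2]
finger_gap: 0.027
grip_force: 93.1
```

```bash
python3 ft.py c
```

```text
[ 0.4787 -0.0845  0.0873] [-0.0001  0.147   0.9891  0.0001] [-0.2472 -0.146  -0.5793  0.0442  0.0739  0.0143] sd [0.3614 0.4984 0.2525 0.0367 0.051  0.0156]
-0.02 contact rel (mm): -5814.934761043572 3688.744443587613 Mz 0.017575162721625463 [ 0.095  -0.353   0.0158]
-0.1 contact rel (mm): -6296.883791151007 5479.488491706875 Mz 0.017575162721625463 [ 0.095  -0.353   0.0158]
-0.2 contact rel (mm): -6899.3200787853 7717.918551855953 Mz 0.017575162721625463 [ 0.095  -0.353   0.0158]
```

It has dropped onto the shaft: zero force 4.5 mm below the contact level. Pushing home.

Call:
jog_arm(moves=[{"slide": [0,0,3],"fingers": 1,"angular": [0,0,0]},{"slide": [0,0,6],"fingers": 1,"angular": [0,0,0]},{"slide": [0,0,9],"fingers": 1,"angular": [0,0,0]},{"slide": [0,0,12],"fingers": 1,"angular": [0,0,0]},{"slide": [0,0,14],"fingers": 1,"angular": [0,0,0]},{"slide": [0,0,16],"fingers": 1,"angular": [0,0,0]},{"slide": [0,0,16],"fingers": 1,"angular": [0,0,0]},{"slide": [0,0,16],"fingers": 1,"angular": [0,0,0]}], squeeze=110)

```text
clock: 16.1
tcp_pos: [0.4787, -0.0845, 0.0717]
orientation: [0.0, 0.147, 0.989, 0.0]
wrist_force: [-2.7, 1.9, 6.7]
finger_gap: 0.0265
grip_force: 111.5
```

Call:
jog_arm(moves=[{"slide": [0,0,1.5],"fingers": 1,"angular": [0,0,0]},{"slide": [0,0,3],"fingers": 1,"angular": [0,0,0]},{"slide": [0,0,4.5],"fingers": 1,"angular": [0,0,0]},{"slide": [0,0,6],"fingers": 1,"angular": [0,0,0]},{"slide": [0,0,6],"fingers": 1,"angular": [0,0,0]},{"slide": [0,0,6],"fingers": 1,"angular": [0,0,0]}])

```text
clock: 16.6
tcp_pos: [0.4789, -0.0845, 0.0694]
orientation: [0.001, 0.147, 0.989, -0.0]
wrist_force: [-12.5, 5.0, 38.5]
finger_gap: 0.0263
grip_force: 116.4
```

Call:
jog_arm(moves=[{"slide": [0,0,-1.5],"fingers": 1,"angular": [0,0,0]},{"slide": [0,0,-1.5],"fingers": 1,"angular": [0,0,0]},{"slide": [0,0,-1.5],"fingers": 1,"angular": [0,0,0]},{"slide": [0,0,-1.5],"fingers": 1,"angular": [0,0,0]}])

```text
clock: 16.93
tcp_pos: [0.4789, -0.0845, 0.0696]
orientation: [0.001, 0.147, 0.989, -0.0]
wrist_force: [-9.9, 3.3, 26.9]
finger_gap: 0.0262
grip_force: 114.0
```

```bash
python3 - <<'E'
from h import *
p=read_camera("side"); t=read_camera("top"); s=get_state(); print(s["tcp_pos"],s["wrist_force"],s["grip_force"],s["clock"])
save(p,"final.png",(200,120,380,280),4)
for x in ("mug","sticky_notes"): print(x,[tip_of(x,q)[0]["point"] for q in (t,p) if tip_of(x,q)])
E
```

```text
[ 0.47886683 -0.08452775  0.06957324] [-9.56461489  2.50494686 26.21597107] 114.03989290818572 17.0333
mug [[143.0, 144.3], [227.9, 146.5]]
sticky_notes [[265.9, 136.7], [298.7, 198.2]]
```

View pics/final.png

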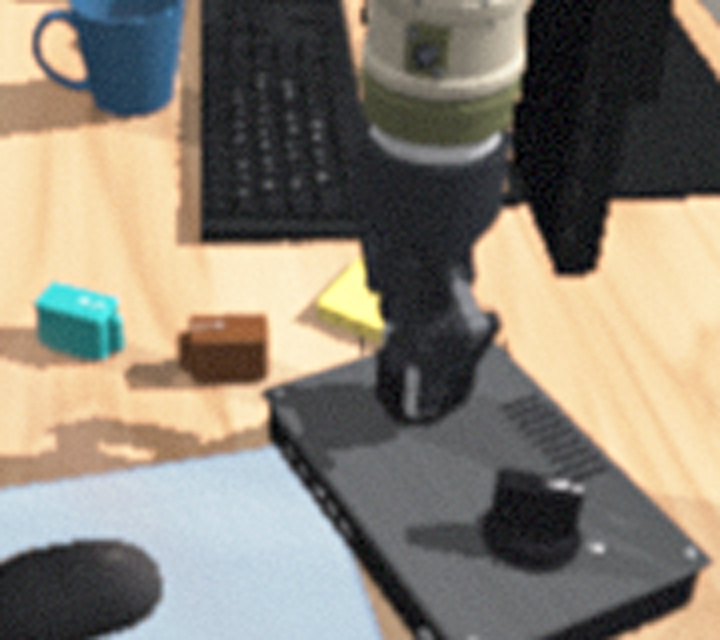

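The final view shows the knob down on the shaft in the fingers, at about crop (430,390). The switch pointer is at the off mark, (565,485), and the mug and notes are untouched. The 26 N push against a rigid stop means the shaft is at the bottom of its travel.

```bash
python3 -c "
from workcell import *
print(hand_in())"
```

```text
the job is handed in; nothing more can be done
None
```

I handed the job in at 17 s with the amplifier switched off and the knob fully home on the D-shaft. The fingers still grip it and press with about 26 N against the bottom stop, and the mug and sticky notes are where they were; the hand-in gave no verdict.

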